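Tip the spent reagent cassette out of its dock and park it on the pin plate

TASK

The spent reagent cassette sits flush in the analyser's dock with no room for fingers. Press down its ribbed end so that the other end tips up out of the pocket, take it by the raised end and lift it out. Then set it down gently, without dropping it, flat and lengthwise on the aluminium plate with its hole over the locating pin, let go, and leave the tip box, partitioned box, cardboard box, bottle and jar around it where they are.

Things in the scene. Friction and masses are not known exactly. Their poses are not given: they have to be found in the camera images.
- cassette: Cream plastic block 120 long (its x) x 60 wide (y) x 36 high (z), about 0.2 kg, flat top and sides. Origin at the centre of its underside. The plain end (-x) has a round through hole of 24 mm; the ribbed press end is at +x. The grey rectangle on top is flush. Centre of mass about 2.5 mm from the middle towards the ribbed end. Starts level in the dock's pocket, its x along the dock's x.
- cassette_hole (a point): Centre of the cassette's hole at its underside: 38 mm from the cassette's origin towards the plain end (-x), turns with the cassette.
- cassette_press (a point): Middle of the ribbed patch on the cassette's top, 9 mm from its end: x = +51, z = +36 in the cassette's frame. Press here, nowhere nearer the middle: friction under the fingertip resists the tipping. It helps to drift some 9 mm towards the end while going down; the patch must sink about 10 mm before the cassette tips by itself.
- dock: Fixed cream housing 225 x 130 mm (x -110 to +115, y +-65), 66 high, flat top. Its pocket, x -68 to +66.5 and 64 wide, holds the cassette, tops flush: gaps 2 mm at sides and plain end, 12 mm at the ribbed end; cassette origin starts at x = -6. Pocket floor 30 above the table for x < 0, falling at 22 degrees for x > 0. Origin on the underside below that edge. +x points roughly away from the robot.
- dock_edge (a point): Middle of the floor edge over which the cassette tips: x = 0, z = 30 in the dock's frame. Lightly pressed on its ribbed end, the cassette tips 22 degrees (0.38 rad) about it, lies on the slope and stays so by itself; its plain end then stands about 22 mm over the dock's top and can be gripped there from above by its sides (60 wide), fingertips just over the dock's top.
- stand: Fixed aluminium plate 180 long (its x) x 110 wide (y) x 12 thick, origin at the centre of its underside. A steel locating pin stands on it at x = -45: 14 mm diameter, 14 high, its last 5 tapered to 8 mm. The cassette belongs lengthwise along x, ribbed end towards +x, which points roughly away from the robot. Dock and plate may each be on the robot's left or right.
- stand_pin (a point): Foot of the locating pin, on its axis at the plate's top face (12 mm above the table).
- tipbox: Bystander: grey pipette-tip box with clear lid, 77 x 62 x 52 mm, between dock and plate; origin at the centre of its underside.
- rack: Bystander: open white box with partitions, 60 x 160 x 50 mm, beyond the dock and plate.
- bottle: Bystander: white bottle 64 mm across, 120 mm high, out to the left of dock and plate.
- jar: Bystander: amber jar 70 mm across, 85 mm high, out to the right of dock and plate.
- slidebox: Bystander: cardboard box 85 x 50 x 35 mm, on the near side between dock and plate.

How it is judged:
On the way, in this order (a step that is already met when the one before it is completed fails the run):
1. the cassette is tipped up in its pocket, ribbed end down, plain end raised (angle between cassette's own z axis and vertical above 0.28 rad and z of cassette_press in the frame of dock below 0.058 m and horizontal distance between cassette and dock below 0.03 m), for 0.2 s.
2. the cassette is lifted clear of the dock (z of cassette_press in the frame of dock above 0.09 m), for 0.1 s.
At the end, for the whole second after the job is handed in: The cassette lies flat on the plate (within 3.4 degrees, underside within 4 mm of the plate's top), its hole over the pin (axes within 7 mm), its length within 17 degrees of the plate's, at rest and released (horizontal distance between cassette_hole and stand_pin below 0.007 m and z of cassette_hole in the frame of stand between 0.008 and 0.016 m and angle between cassette's own z axis and vertical below 0.06 rad and angle between the x axis of cassette and the x axis of stand, either way round below 0.3 rad and linear speed of cassette below 0.02 m/s); the robot touches nothing.
It fails at once if a bystander (tip box, rack, bottle, jar or cardboard box) is moved more than 30 mm (distance of any of tipbox, rack, bottle, jar, slidebox from where it was at the start of the episode above 0.03 m).
It fails at once if the cassette is dropped onto the plate (faster than 0.75 m/s over it) (linear speed of cassette above 0.75 m/s and horizontal distance between cassette_hole and stand_pin below 0.05 m and z of cassette_hole in the frame of stand below 0.07 m).
It also fails if it takes over 48 s, if anything falls off the work surface, if the arm or the gripper's body presses on something with over 40 N, if the wrist force passes 120 N, or if a joint passes its speed limit or range.

ROBOT

A 6-joint arm with a two-finger parallel gripper is mounted at the origin on the work surface. World frame = base frame: x ahead of the robot, y to its left, z up, the work surface at z = 0. Lengths are in m, angles in rad, forces in N, time in s.
With the tool pointing down it reaches from about 0.25 to 0.8 m from the base axis. Payload 8.5 kg.
Tool frame: the origin (TCP) lies on the mounting face of the last link; the fingertips stand 173 mm ahead of it and the grasp point (between the pads) lies 155 mm ahead of it; z points along the fingers, y is the line along which they close (so a half turn about z gives the same grasp; the last joint's range is limited). The gripper opens to 85 mm and grips with 20 to 120 N. Pads are 22 mm wide; open, the fingers measure 114 mm over their backs; the gripper's body (76 mm by 85 mm) begins 54 mm behind the grasp point. The pads swing forward as they close: fully open they stand 13 mm farther back than shut.
Start: joints at [1.276, 0.238, -0.013, 1.319, 0, 1.571], TCP at [0.153, 0.502, 0.405] pointing down, gripper open.
Joint ranges: [-2.66, 2.66], [-1.03, 1.9], [-1.14, 1.46], [-1.82, 2.27], [-1.45, 1.34], [-3.14, 3.14]. Speed limits (rad/s): [2.22, 2.22, 2.79, 3.14, 3.14, 3.14].

INTERFACE

Orientations are given as a rotation vector (axis times angle).
In Python, from rig import robot gives the robot as it stands.
- The arm moves only by the tool arm_command, never from a script. Its argument "motion" is a list of rows, each an object with "hand": the opening, from 0 (shut) to 1 (fully open); "travel": the shift along the tool's x, y, z in cm, a list of three; "rotation": the turn, a rotation vector about the tool's x, y, z in degrees, a list of three. A call has 1 to 8 rows; each row shifts and turns the commanded pose from where the row before left it, along the tool's axes as they then stand; what a row does not reach is not made up. A row lasts 1/10 s, in which the tool goes at most 50 mm and 8.59 degrees, less where a joint would pass 70% of its speed; a pose out of reach is approached as far as the arm can. A call with a gripper value outside its range is refused whole. The fingers move at their own pace and stop on an object; "newtons" is the grip in N (left out, the last holds). Time passes only in rows, so rows that do not move let the fingers close. It gives the time, the measured TCP pose, the force, the opening and the grip force at its end, in the units of the state.
- robot.read_state(): the state, without advancing time (a new reading comes with each control period).
- robot.grab_frame(name): name is "scene" or "top" or "wrist"; returns the picture (400x640x3 uint8, blue, green, red); there is no depth.
- robot.camera_model(name): a dict with "K" (3x3 intrinsics, pixels), "world_from_camera" (4x4, takes a point from camera to world coordinates). Camera axes: x right, y up, looking along -z (the intrinsics and any distortion apply to the point x, -y, -z); pixel columns grow to the right and rows downward; lengths in m; the calibration is good to about 2 mm. A picture is of the moment at which its call begins: read the wrist's pose just before it. camera_model takes no time and is no camera call; for the wrist camera it gives the pose at the moment of the call.
- robot.finish_job(): hands the job in; it is judged then, once.
Trained networks look in the newest picture that a camera, given by its name, has taken for a name from the list of things; names that differ only in an ending like _2 or _b are one class to them, and where a whole thing is asked for, a point or a joint stands for the part that bears it (a point fixed in the world has none). Each returns a list of dicts, best first, with "confidence" (0 to 1); they miss things now and then, are a little off and sometimes report something else, mostly with a low value. They report only what shows in the picture. A call takes as long as a camera call.
- robot.boxes_of(camera, thing): "centre" ([x, y, z] in m, in world coordinates, good to about 4 mm: the middle of the surface that is visible of it).
- robot.regions_of(camera, thing): "region" (400x640 bool, what is visible of it).
- robot.pinpoint(camera, thing): "centre" ([x, y, z] in m, in world coordinates, good to about 4 mm: a listed point, or the origin of a listed thing).
The state is a dict: "t": time; "q": joint angles; "joint_vel": joint speeds; "joint_efforts": joint torques, N m; "ee_pos": TCP position; "tool_rot": TCP orientation; "wrist_force": force on the tool from outside, world axes, zero at the start; "torque": the same for the moment, N m; "grip_width": finger opening in m; "gripper_force": force on a finger pad.
Only numpy, scipy, OpenCV 4.12 (cv2) and the standard library are available. Lean on these libraries where they do the work, as an engineer would, in place of code of your own. Each camera call takes 0.05 s, during which the arm holds its last target. There are 200 camera calls.

## Working session

There is one attempt and no reset: what is moved stays moved. The work goes in short steps, Python scripts to look and compute and a tool call to move; the robot and the scene stay as the last step left them, time stands still between calls to the robot, and variables do not carry over. Pictures are saved under pics/ and viewed, at most 13 in all, crops included, and the job is handed in when it is done.

Besides the shell and the picture viewer there is one more tool, called after "Emit:" by a JSON object that holds its "api" and its "payload". arm_command: Moves the arm, as the interface text tells. Its arguments: {"type":"object","properties":{"motion":{"type":"array"},"newtons":{"type":"number"}},"required":["motion"]}

```bash
mkdir -p pics; python3 - <<'E'
from rig import robot
import cv2,numpy as np
s=robot.read_state();print({k:np.round(v,3).tolist() for k,v in s.items()})
for c in ("top","scene"):
    cv2.imwrite(f"pics/{c}0.png",robot.grab_frame(c))
    M=robot.camera_model(c);print(c,np.round(M["K"],1).tolist(),np.round(M["world_from_camera"],3).tolist(),[k for k in M])
    for t in ("cassette","cassette_hole","cassette_press","dock","dock_edge","stand","stand_pin","tipbox","slidebox","rack","bottle","jar"):
        print(c,t,[(np.round(d["centre"],4).tolist(),round(d["confidence"],2)) for d in robot.pinpoint(c,t)[:2]])
print(robot.read_state()["t"])
E
```

```text
{'t': 0.0, 'q': [1.276, 0.239, -0.014, 1.319, 0.0, 1.571], 'joint_vel': [0.001, 0.0, 0.0, -0.001, -0.0, 0.0], 'joint_efforts': [-0.001, -53.878, 34.644, 0.019, -0.0, 0.0], 'ee_pos': [0.152, 0.502, 0.404], 'tool_rot': [-0.461, -3.107, 0.002], 'wrist_force': [0.876, -0.332, -0.744], 'torque': [-0.015, -0.061, -0.011], 'gripper_force': 0.0, 'grip_width': 0.085}
top [[389.6, 0.0, 314.6], [0.0, 389.6, 201.3], [0.0, 0.0, 1.0]] [[0.01, 0.99, -0.137, 0.432], [-1.0, 0.011, 0.006, 0.011], [0.007, 0.137, 0.991, 1.23], [0.0, 0.0, 0.0, 1.0]] ['K', 'world_from_camera']
top cassette [([0.5459, 0.2499, 0.0287], 0.6), ([0.6289, -0.4215, -0.0015], 0.4)]
top cassette_hole [([0.5074, 0.248, 0.0292], 0.89)]
top cassette_press [([0.5981, 0.2479, 0.0627], 0.8), ([0.6278, -0.4212, -0.0019], 0.65)]
top dock [([0.5519, 0.2488, -0.0006], 0.73)]
top dock_edge [([0.5543, 0.2466, 0.0305], 0.59)]
top stand [([0.541, -0.2413, -0.0016], 0.94), ([0.5483, 0.2495, 0.0015], 0.23)]
top stand_pin [([0.4951, -0.2365, 0.0113], 0.65), ([0.6287, -0.4245, -0.0016], 0.52)]
top tipbox [([0.6281, -0.0038, 0.0012], 0.77)]
top slid
[... 381 characters left out ...]
cene cassette [([0.5469, 0.2487, 0.0269], 0.75)]
scene cassette_hole [([0.5112, 0.2487, 0.0286], 0.8)]
scene cassette_press [([0.5951, 0.2468, 0.0679], 0.75), ([0.5524, 0.2458, -0.0066], 0.51)]
scene dock [([0.555, 0.2477, -0.0043], 0.71)]
scene dock_edge [([0.5511, 0.2474, 0.031], 0.7)]
scene stand [([0.541, -0.2442, -0.0016], 0.85)]
scene stand_pin [([0.4934, -0.234, 0.0106], 0.67)]
scene tipbox [([0.6235, -0.0034, -0.0003], 0.86)]
scene slidebox [([0.435, -0.0036, 0.0026], 0.79)]
scene rack [([0.8168, 0.0126, 0.0002], 0.88), ([0.6109, 0.4456, 0.0022], 0.22)]
scene bottle [([0.6128, 0.4429, 0.0001], 0.78)]
scene jar [([0.6318, -0.4231, -0.0037], 0.92), ([0.5499, 0.2465, 0.0294], 0.33)]
1.3
```

View pics/top0.png

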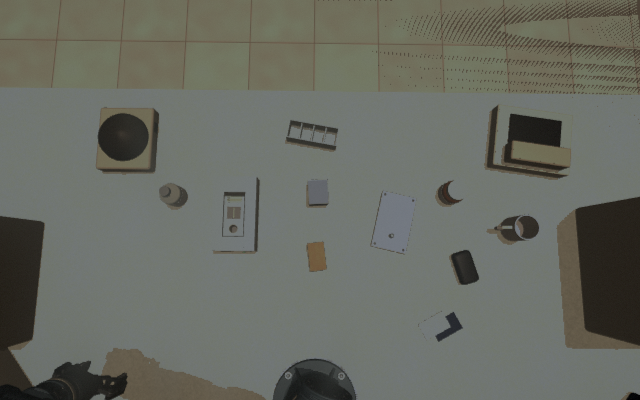

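View pics/scene0.png

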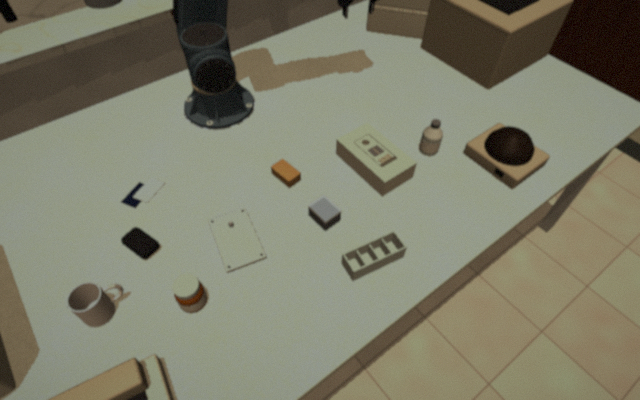

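The dock with the cassette is on the left, around (235,215) in the top picture. The plate is on the right at (393,222), yawed, with its pin hole mark at (391,236). The pinpoint results match both. Next I'll write a helper and aim the wrist camera at the dock.

```bash
cat > h.py <<'E'
from rig import robot
import cv2,numpy as np
from scipy.spatial.transform import Rotation as R
def pose():
    s=robot.read_state(); return np.array(s["ee_pos"]),R.from_rotvec(s["tool_rot"])
def down(yaw):  # tool z down, tool y at heading yaw from world y
    return R.from_matrix(np.c_[[-np.cos(yaw),-np.sin(yaw),0],[-np.sin(yaw),np.cos(yaw),0],[0,0,-1.]])
def plan(p,rot,p0=None,r0=None):
    """turn first, then travel along the new axes"""
    if p0 is None: p0,r0=pose()
    rv=(r0.inv()*rot).as_rotvec(degrees=True); tr=rot.inv().apply(np.array(p)-p0)*100
    tr0=r0.inv().apply(np.array(p)-p0)*100
    print("turn deg",rv.round(2),"travel cm (new axes)",tr.round(2),"(old axes)",tr0.round(2)); return tr,rv
def look(c,things,fn="pinpoint"):
    for t in things:
        print(c,t,[(np.round(d["centre"],4).tolist(),round(d["confidence"],2)) for d in getattr(robot,fn)(c,t)[:2]])
def ray(c,px,M=None):
    M=M or robot.camera_model(c);K=M["K"];T=np.array(M["world_from_camera"])
    d=np.linalg.inv(K)@[px[0],px[1],1]; return T[:3,3],T[:3,:3]@(d*[1,-1,-1])
def at_z(c,px,z,M=None):
    o,d=ray(c,px,M); return o+d*(z-o[2])/d[2]
E
python3 - <<'E'
from h import *
p,r=pose();M=robot.camera_model("wrist");T=np.array(M["world_from_camera"])
print(p,r.as_matrix().round(3).tolist());print("cam in tool",r.inv().apply(T[:3,3]-p).round(4),(r.inv().as_matrix()@T[:3,:3]).round(3).tolist(),M["K"])
plan([0.50,0.247,0.42],down(0))
E
```

```text
[0.15252761 0.50232938 0.40468404] [[-0.957, 0.291, -0.0], [0.291, 0.957, -0.0], [0.0, -0.0, -1.0]]
cam in tool [ 0.0722 -0.0008  0.0306] [[-0.001, 0.958, 0.286], [1.0, 0.001, -0.0], [-0.0, 0.286, -0.958]] [[341.39398048   0.         317.87494137]
 [  0.         341.39398048 201.52135925]
 [  0.           0.           1.        ]]
turn deg [ -0.    -0.   -16.89] travel cm (new axes) [-34.75 -25.53  -1.53] (old axes) [-40.67 -14.34  -1.53]
```

Emit:
{"api": "arm_command", "payload": {"motion": [{"hand": 1, "travel": [-4.4, -1.6, 0], "rotation": [0, 0, 0]}, {"hand": 1, "travel": [-4.4, -1.6, 0], "rotation": [0, 0, 0]}, {"hand": 1, "travel": [-4.4, -1.6, 0], "rotation": [0, 0, 0]}, {"hand": 1, "travel": [-4.4, -1.6, 0], "rotation": [0, 0, 0]}, {"hand": 1, "travel": [-4.4, -1.6, 0], "rotation": [0, 0, 0]}, {"hand": 1, "travel": [-4.4, -1.6, 0], "rotation": [0, 0, 0]}, {"hand": 1, "travel": [-4.4, -1.6, 0], "rotation": [0, 0, 0]}, {"hand": 1, "travel": [-4.4, -1.6, 0], "rotation": [0, 0, 0]}]}}

```text
t: 2.1
ee_pos: [0.4535, 0.2761, 0.4049]
tool_rot: [0.461, 3.107, 0.0]
wrist_force: [0.4, 1.6, -0.0]
grip_width: 0.0858
gripper_force: 0.0
```

Emit:
{"api": "arm_command", "payload": {"motion": [{"hand": 1, "travel": [-4.4, -1.6, 0], "rotation": [0, 0, 0]}, {"hand": 1, "travel": [0, 0, 0], "rotation": [0, 0, -8.4]}, {"hand": 1, "travel": [0, 0, 0], "rotation": [0, 0, -8.5]}, {"hand": 0, "travel": [0, 0, 0], "rotation": [0, 0, 0]}, {"hand": 0, "travel": [0, 0, 0], "rotation": [0, 0, 0]}, {"hand": 0, "travel": [0, 0, 0], "rotation": [0, 0, 0]}]}}

```text
t: 2.7
ee_pos: [0.4894, 0.2498, 0.4048]
tool_rot: [0.004, 3.142, -0.0]
wrist_force: [-0.5, -0.6, -0.0]
grip_width: 0.0438
gripper_force: 0.0
```

```bash
python3 - <<'E'
from h import *
print(*[np.round(v,3) for v in pose()[0:1]],pose()[1].as_matrix().round(3).tolist(),robot.read_state()["grip_width"],robot.read_state()["t"])
M=robot.camera_model("wrist")
I=robot.grab_frame("wrist");cv2.imwrite("pics/w1.png",I)
look("wrist",("cassette","cassette_hole","cassette_press","dock","dock_edge"))
np.save("M1.npy",np.array([M["world_from_camera"]]))
for t in("cassette","dock"):
    for d in robot.regions_of("wrist",t)[:1]:
        m=d["region"].astype(np.uint8);c=max(cv2.findContours(m,0,2)[0],key=cv2.contourArea)
        print(t,d["confidence"],m.sum(),[at_z("wrist",q,0.066,M).round(4).tolist() for q in cv2.boxPoints(cv2.minAreaRect(c))],cv2.boxPoints(cv2.minAreaRect(c)).round().tolist())
E
```

```text
[0.489 0.25  0.405] [[-1.0, 0.003, 0.0], [0.003, 1.0, -0.0], [-0.0, -0.0, -1.0]] 0.04379142835170021 2.7
wrist cassette [([0.5455, 0.2491, 0.0312], 0.87)]
wrist cassette_hole [([0.506, 0.2486, 0.0285], 0.68)]
wrist cassette_press []
wrist dock []
wrist dock_edge []
cassette 0.62 7144 [[0.4842, 0.2167, 0.066], [0.4844, 0.2766, 0.066], [0.6079, 0.2793, 0.066], [0.6077, 0.2126, 0.066]] [[283.0, 176.0], [348.0, 176.0], [348.0, 294.0], [283.0, 294.0]]
dock 0.72 20055 [[0.4381, 0.1829, 0.066], [0.4386, 0.3109, 0.066], [0.6692, 0.3236, 0.066], [0.6686, 0.1676, 0.066]] [[243.0, 125.0], [388.0, 125.0], [388.0, 344.0], [243.0, 344.0]]
```

View pics/w1.png

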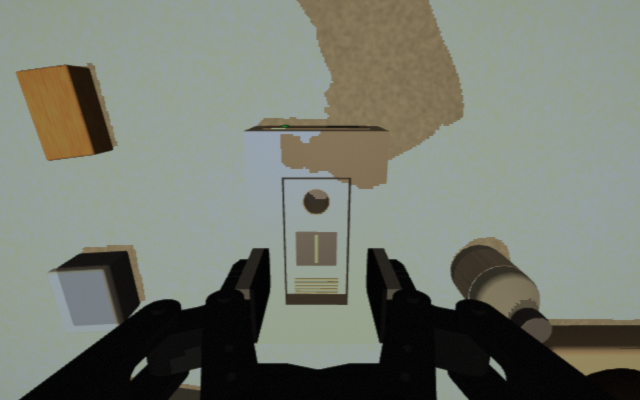

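The wrist picture shows the cassette flush in its pocket, running almost straight down the image. The hole is at (317,201), the ribs at about (316,285), and the dark gap at the ribbed end starts at row 294.

```bash
python3 - <<'E'
from h import *
M=robot.camera_model("wrist")
I=cv2.imread("pics/w1.png")
for n,q in dict(hole=(316.5,201),ribs=(316,285),Lt=(284,181),Lb=(288,292),Rt=(349,181),Rb=(347,292),plain=(316,179.5),rib_end=(316,294),pocket_end=(316,304)).items(): print(n,at_z("wrist",q,0.066,M).round(4))
cv2.imwrite("pics/w1c.png",cv2.resize(I[160:320,260:380],None,fx=4.8,fy=3.6,interpolation=cv2.INTER_CUBIC)[:600,:800])
E
```

```text
hole [0.5085 0.2473 0.066 ]
ribs [0.5976 0.2466 0.066 ]
Lt [0.4892 0.2173 0.066 ]
Lb [0.6056 0.218  0.066 ]
Rt [0.4892 0.2774 0.066 ]
Rb [0.6057 0.2783 0.066 ]
plain [0.4878 0.2469 0.066 ]
rib_end [0.6079 0.2466 0.066 ]
pocket_end [0.6197 0.2466 0.066 ]
```

View pics/w1c.png

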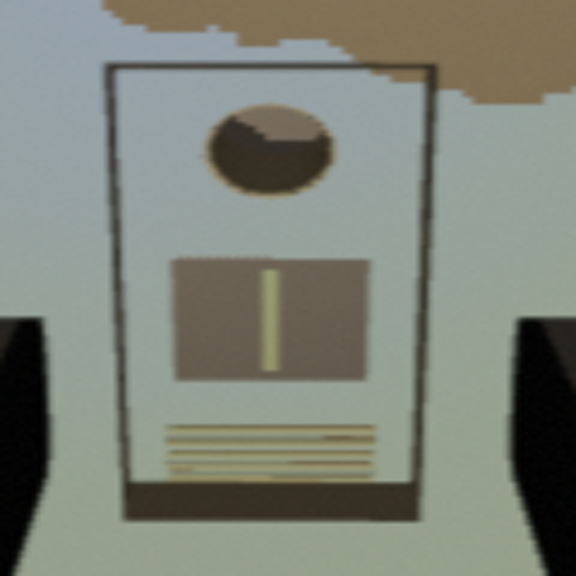

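```bash
cat >> h.py <<'E'
TILT=down(0)*R.from_rotvec([0,np.radians(16),0])
if TILT.as_matrix()[0,2]>0: TILT=down(0)*R.from_rotvec([0,-np.radians(16),0])
EDGE=np.array([-0.011,0,0.173])
E
python3 - <<'E'
from h import *
print(robot.read_state()["grip_width"],TILT.as_matrix().round(3).tolist())
p=np.array([.602,.247,.095])-TILT.apply(EDGE);print(p);plan(p,TILT)
w=TILT.inv().apply
print("down 1cm",w([0,0,-1]),"fwd 1cm",w([1,0,0]))
E
```

```text
-4.580492184649597e-05 [[-0.961, 0.0, -0.276], [0.0, 1.0, 0.0], [0.276, 0.0, -0.961]]
[0.63911138 0.247      0.26433028]
turn deg [-0. 16.  0.] travel cm (new axes) [-18.25  -0.26   9.37] (old axes) [-14.96  -0.26  14.04]
down 1cm [-0.27563736  0.          0.9612617 ] fwd 1cm [-0.9612617   0.         -0.27563736]
```

Emit:
{"api": "arm_command", "payload": {"motion": [{"hand": 0, "travel": [-2, 0, 0], "rotation": [0, 8, 0]}, {"hand": 0, "travel": [-2, 0, 0], "rotation": [0, 8, 0]}, {"hand": 0, "travel": [-4, -0.1, 1.5], "rotation": [0, 0, 0]}, {"hand": 0, "travel": [-4, -0.1, 2], "rotation": [0, 0, 0]}, {"hand": 0, "travel": [-4, -0.1, 2.5], "rotation": [0, 0, 0]}, {"hand": 0, "travel": [-2.2, 0, 1.8], "rotation": [0, 0, 0]}, {"hand": 0, "travel": [0, 0, 0], "rotation": [0, 0, 0]}]}}

```text
t: 3.8
ee_pos: [0.6454, 0.2459, 0.2828]
tool_rot: [-0.002, -2.857, 0.003]
wrist_force: [-0.4, -0.6, 0.7]
grip_width: 0.0002
gripper_force: 0.0
```

```bash
python3 - <<'E'
from h import *
p,r=pose();M=robot.camera_model("wrist")
print(p.round(4),r.as_matrix().round(3).tolist(),"edge",(p+r.apply(EDGE)).round(4))
I=robot.grab_frame("wrist");cv2.imwrite("pics/w2.png",I)
look("wrist",("cassette_hole","cassette"));s=robot.read_state();print(s["t"],s["wrist_force"])
q=np.array([.602,.247,.075])-TILT.apply(EDGE);plan(q,TILT)
T=np.array(M["world_from_camera"]);
for P in ([.5085,.2473,.066],[.4878,.247,.066],[.6079,.247,.066],[.602,.247,.066],[.61,.247,.095]):
    c=T[:3,:3].T@(np.array(P)-T[:3,3]);u=M["K"]@(c*[1,-1,-1]);print(P,(u/u[2])[:2].round(1))
E
```

```text
[0.6454 0.2459 0.2828] [[-0.96, 0.001, -0.281], [0.002, 1.0, -0.002], [0.281, -0.002, -0.96]] edge [0.6074 0.2455 0.1137]
wrist cassette_hole [([0.5088, 0.2502, 0.0323], 0.76)]
wrist cassette [([0.5431, 0.2465, 0.0302], 0.61)]
3.95 [-0.02859262  0.04234013  0.51128741]
turn deg [0.   0.01 0.01] travel cm (new axes) [-0.77  0.04  4.42] (old axes) [-0.77  0.04  4.42]
[0.5085, 0.2473, 0.066] [322.2 103.2]
[0.4878, 0.247, 0.066] [321.6  69.1]
[0.6079, 0.247, 0.066] [322.  266.5]
[0.602, 0.247, 0.066] [322.  256.8]
[0.61, 0.247, 0.095] [322.6 281.3]
```

View pics/w2.png

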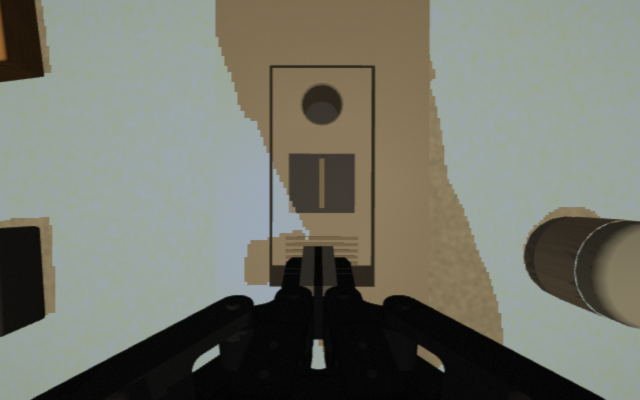

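Hole and ends reproject to rows 103, 69 and 266, as seen in the picture, so z = 0.066 is confirmed from two views. The fingertips hover above the ribs at (317,250). I'll go down to just above them.

Emit:
{"api": "arm_command", "payload": {"motion": [{"hand": 0, "travel": [-0.3, 0, 1.6], "rotation": [0, 0, 0]}, {"hand": 0, "travel": [-0.3, 0, 1.6], "rotation": [0, 0, 0]}, {"hand": 0, "travel": [-0.3, 0, 1.6], "rotation": [0, 0, 0]}, {"hand": 0, "travel": [0, 0, 0], "rotation": [0, 0, 0]}, {"hand": 0, "travel": [0, 0, 0], "rotation": [0, 0, 0]}]}}

```text
t: 4.45
ee_pos: [0.6395, 0.2468, 0.2414]
tool_rot: [0.001, -2.864, -0.001]
wrist_force: [-0.0, -0.1, 0.9]
grip_width: 0.0003
gripper_force: 0.0
```

```bash
python3 - <<'E'
from h import *
p,r=pose();print("edge",(p+r.apply(EDGE)).round(4));s=robot.read_state();print(s["t"],s["wrist_force"])
E
```

```text
edge [0.6027 0.2469 0.072 ]
4.45 [-0.01577612 -0.07476289  0.8885243 ]
```

Emit:
{"api": "arm_command", "payload": {"motion": [{"hand": 0, "travel": [-0.06, 0, 0.2], "rotation": [0, 0, 0]}, {"hand": 0, "travel": [-0.06, 0, 0.2], "rotation": [0, 0, 0]}, {"hand": 0, "travel": [-0.06, 0, 0.2], "rotation": [0, 0, 0]}, {"hand": 0, "travel": [-0.15, 0, 0.17], "rotation": [0, 0, 0]}, {"hand": 0, "travel": [-0.15, 0, 0.17], "rotation": [0, 0, 0]}, {"hand": 0, "travel": [-0.15, 0, 0.17], "rotation": [0, 0, 0]}]}}

```text
t: 5.05
ee_pos: [0.6429, 0.2464, 0.2265]
tool_rot: [0.0, -2.862, 0.0]
wrist_force: [0.0, 0.1, 0.2]
grip_width: -0.0001
gripper_force: 0.1
```

Emit:
{"api": "arm_command", "payload": {"motion": [{"hand": 0, "travel": [-0.15, 0, 0.17], "rotation": [0, 0, 0]}, {"hand": 0, "travel": [-0.15, 0, 0.17], "rotation": [0, 0, 0]}, {"hand": 0, "travel": [-0.15, 0, 0.17], "rotation": [0, 0, 0]}, {"hand": 0, "travel": [0, 0, 0], "rotation": [0, 0, 0]}]}}

```text
t: 5.45
ee_pos: [0.6458, 0.2464, 0.2202]
tool_rot: [0.0, -2.862, 0.0]
wrist_force: [0.4, -0.3, -0.4]
grip_width: 0.0
gripper_force: 0.0
```

```bash
python3 - <<'E'
from h import *
p,r=pose();print("edge",(p+r.apply(EDGE)).round(4));s=robot.read_state();print(s["t"],s["wrist_force"])
I=robot.grab_frame("wrist");cv2.imwrite("pics/w3.png",I)
look("wrist",("cassette_hole","cassette"))
E
```

```text
edge [0.6086 0.2464 0.0509]
5.45 [ 0.36615024 -0.30026613 -0.41815811]
wrist cassette_hole []
wrist cassette [([0.5464, 0.2455, 0.0321], 0.71)]
```

View pics/w3.png

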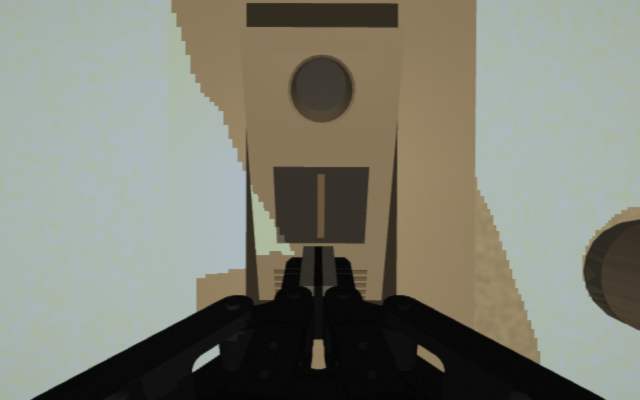

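The cassette has tipped: the plain end is raised, with the gap behind it at rows 5–27, and the ribs have sunk under the fingertips. Next I retreat, straighten the tool and open.

Emit:
{"api": "arm_command", "payload": {"motion": [{"hand": 0, "travel": [1.1, 0, -3.8], "rotation": [0, 0, 0]}, {"hand": 0, "travel": [1.1, 0, -3.8], "rotation": [0, 0, 0]}, {"hand": 0.5, "travel": [1.1, 0, -3.8], "rotation": [0, 0, 0]}, {"hand": 1, "travel": [4.5, 0, 0], "rotation": [0, -8, 0]}, {"hand": 1, "travel": [4.5, 0, 0], "rotation": [0, -8, 0]}, {"hand": 1, "travel": [4, 0, 0], "rotation": [0, 0, 0]}, {"hand": 1, "travel": [0, 0, 0], "rotation": [0, 0, 0]}, {"hand": 1, "travel": [0, 0, 0], "rotation": [0, 0, 0]}]}}

```text
t: 6.4
ee_pos: [0.5282, 0.2471, 0.3594]
tool_rot: [0.003, -3.109, 0.001]
wrist_force: [-0.1, 0.5, 0.7]
grip_width: 0.0847
gripper_force: 0.0
```

```bash
python3 - <<'E'
from h import *
p,r=pose();M=robot.camera_model("wrist");s=robot.read_state();print(s["t"],p.round(4),s["grip_width"])
I=robot.grab_frame("wrist");cv2.imwrite("pics/w4.png",I)
look("wrist",("cassette_hole","cassette"));look("scene",()) 
robot.grab_frame("scene");robot.grab_frame("top");look("scene",("cassette_hole","cassette_press","cassette"));look("top",("cassette_hole","cassette_press","cassette"))
plan([.518,.2472,.235],down(0))
T=np.array(M["world_from_camera"]);D=np.array([.5538,.247,0])
for n,P in dict(plainTopL=(-.0477,.03,.0881),plainTopR=(-.0477,-.03,.0881),hole=(-.044*.927+.036*.375,0,.03+.044*.375+.036*.927)).items():
    c=T[:3,:3].T@(D+P-T[:3,3]);u=M["K"]@(c*[1,-1,-1]);print(n,(D+P).round(4),(u/u[2])[:2].round(1))
E
```

```text
6.4 [0.5282 0.2471 0.3594] 0.084698677503099
wrist cassette_hole [([0.5091, 0.2474, 0.0491], 0.79)]
wrist cassette [([0.5454, 0.246, 0.0326], 0.57)]
scene cassette_hole [([0.5135, 0.2453, 0.045], 0.65), ([0.6065, 0.2497, 0.0469], 0.58)]
scene cassette_press [([0.6088, 0.249, 0.0468], 0.75), ([0.6259, 0.0007, -0.0006], 0.34)]
scene cassette [([0.5522, 0.2441, 0.032], 0.69), ([0.8147, 0.0107, 0.003], 0.19)]
top cassette_hole [([0.519, 0.2468, 0.0456], 0.75)]
top cassette_press []
top cassette [([0.549, 0.2484, 0.0323], 0.77), ([0.6299, -0.0036, -0.0023], 0.64)]
turn deg [-0.07 -1.95  0.03] travel cm (new axes) [ 1.13  0.02 12.3 ] (old axes) [ 0.71  0.04 12.33]
plainTopL [0.5061 0.277  0.0881] [360.4 184.5]
plainTopR [0.5061 0.217  0.0881] [277.9 184.4]
hole [0.5265 0.247  0.0799] [319.1 208.4]
```

View pics/w4.png

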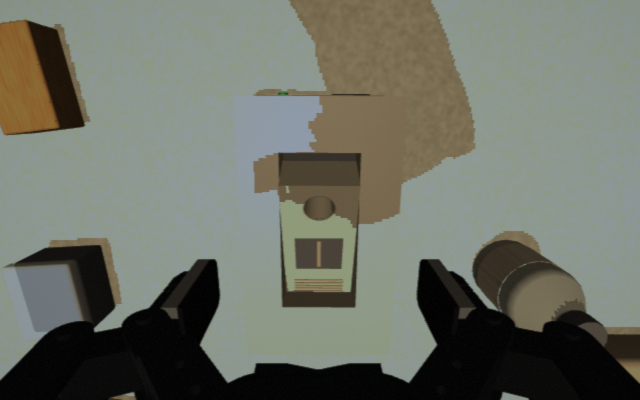

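The plain end's top edge is at row 185, columns 278–360, and the hole is at (319,208), both as predicted for a 22° tip. I'll descend to the grasp.

Emit:
{"api": "arm_command", "payload": {"motion": [{"hand": 1, "travel": [1.1, 0, 2], "rotation": [0, -1.95, 0]}, {"hand": 1, "travel": [0, 0, 4], "rotation": [0, 0, 0]}, {"hand": 1, "travel": [0, 0, 4], "rotation": [0, 0, 0]}, {"hand": 1, "travel": [0, 0, 1], "rotation": [0, 0, 0]}, {"hand": 1, "travel": [0, 0, 0], "rotation": [0, 0, 0]}]}}

```text
t: 7.45
ee_pos: [0.517, 0.2467, 0.2476]
tool_rot: [0.001, -3.139, 0.004]
wrist_force: [0.2, 0.3, 1.3]
grip_width: 0.0858
gripper_force: 0.0
```

```bash
python3 - <<'E'
from h import *
s=robot.read_state();print(s["t"],s["wrist_force"]);plan([.518,.2472,.235],down(0))
E
```

```text
7.45 [0.23995854 0.28069828 1.25257723]
turn deg [-0.14 -0.13  0.05] travel cm (new axes) [-0.1   0.05  1.26] (old axes) [-0.1   0.05  1.26]
```

Emit:
{"api": "arm_command", "payload": {"motion": [{"hand": 1, "travel": [0, 0, 0.8], "rotation": [0, 0, 0]}, {"hand": 1, "travel": [0, 0, 0.4], "rotation": [0, 0, 0]}, {"hand": 0.6, "travel": [0, 0, 0], "rotation": [0, 0, 0]}, {"hand": 0.5, "travel": [0, 0, 0], "rotation": [0, 0, 0]}, {"hand": 0.3, "travel": [0, 0, 0], "rotation": [0, 0, 0]}, {"hand": 0, "travel": [0, 0, 0], "rotation": [0, 0, 0]}, {"hand": 0, "travel": [0, 0, 0], "rotation": [0, 0, 0]}, {"hand": 0, "travel": [0, 0, 0], "rotation": [0, 0, 0]}], "newtons": 80}}

```text
t: 8.25
ee_pos: [0.5177, 0.247, 0.2375]
tool_rot: [-0.001, 3.14, -0.001]
wrist_force: [-0.4, 0.4, 6.2]
grip_width: 0.0581
gripper_force: 87.7
```

Emit:
{"api": "arm_command", "payload": {"motion": [{"hand": 0, "travel": [0, 0, -0.7], "rotation": [0, 0, 0]}, {"hand": 0, "travel": [0, 0, -1.3], "rotation": [0, 0, 0]}, {"hand": 0, "travel": [0, 0, -2], "rotation": [0, 0, 0]}, {"hand": 0, "travel": [0, 0, -2.5], "rotation": [0, 0, 0]}, {"hand": 0, "travel": [0, 0, -2.5], "rotation": [0, 0, 0]}, {"hand": 0, "travel": [0, 0, -2.5], "rotation": [0, 0, 0]}, {"hand": 0, "travel": [0, 0, -2.5], "rotation": [0, 0, 0]}, {"hand": 0, "travel": [0, 0, 0], "rotation": [0, 0, 0]}]}}

```text
t: 9.05
ee_pos: [0.5176, 0.2473, 0.3799]
tool_rot: [-0.001, 3.137, 0.002]
wrist_force: [0.5, -0.4, -2.2]
grip_width: 0.0578
gripper_force: 87.3
```

```bash
python3 - <<'E'
from h import *
p,r=pose();s=robot.read_state();print(s["t"],p.round(4),s["grip_width"],s["gripper_force"],s["wrist_force"])
for c in ("scene","top","wrist"):
    I=robot.grab_frame(c);cv2.imwrite(f"pics/{c}5.png",I);look(c,("cassette","cassette_hole","cassette_press"))
S=cv2.imread("pics/scene5.png")[60:240,280:480];W=cv2.imread("pics/wrist5.png")
cv2.imwrite("pics/m5.png",np.hstack([cv2.resize(S,(400,360)),cv2.resize(W[:,140:500],(324,360))]))
E
```

```text
9.05 [0.5176 0.2473 0.3799] 0.05777658295808967 87.25087076425552 [ 0.47005727 -0.35833571 -2.24159316]
scene cassette [([0.5559, 0.2487, 0.1676], 0.77)]
scene cassette_hole [([0.5146, 0.2466, 0.1877], 0.9), ([0.6082, 0.4427, 0.0026], 0.15)]
scene cassette_press [([0.6101, 0.2439, 0.1891], 0.55)]
top cassette [([0.633, -0.0073, -0.0009], 0.75), ([0.5477, 0.2452, 0.1687], 0.59)]
top cassette_hole [([0.5134, 0.2455, 0.1823], 0.59)]
top cassette_press [([0.6106, 0.2464, 0.1794], 0.6)]
wrist cassette [([0.5449, 0.2416, 0.1691], 0.63)]
wrist cassette_hole [([0.5107, 0.2441, 0.1853], 0.93)]
wrist cassette_press [([0.5107, 0.2458, 0.1852], 0.18)]
```

View pics/m5.png

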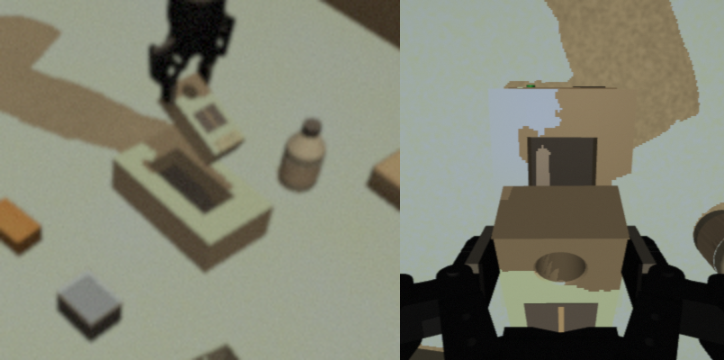

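The cassette is held at about 22° nose-down and the dock is empty. In the right half, the plain end's top edge is at row 239 and its bottom edge at row 186. I'll fit the in-hand pose from that.

```bash
cat >> h.py <<'E'
def cas_nominal():
    """cassette pose in tool as gripped, from the tipped pose in the dock (22 deg about the edge)"""
    a=np.radians(22);Rc=R.from_rotvec([0,a,0]);edge=np.array([.5538,.247,.030])
    o=edge+Rc.apply([-.006,0,0]); rt=R.from_matrix(down(0).as_matrix()); pt=np.array([.5177,.247,.2375])
    return rt.inv().apply(o-pt),rt.inv()*Rc
E
python3 - <<'E'
from h import *
from scipy.optimize import least_squares
g=cv2.cvtColor(cv2.imread("pics/wrist5.png"),cv2.COLOR_BGR2GRAY).astype(float)
# refine horizontal edges by row gradient over the central columns
prof=cv2.GaussianBlur(g,(1,5),0)[:,270:370].mean(1);d=np.abs(np.diff(prof))
for lo,hi in((195,220),(255,278)): 
    k=lo+np.argmax(d[lo:hi]);print("edge row",k+.5,d[k-2:k+3].round(1))
for row in (215,230,250,260): 
    dd=np.diff(g[row-1:row+2].mean(0));print(row,"strong cols",[(int(i),int(dd[i])) for i in np.argsort(-abs(dd))[:8] if 230<i<410])
p,r=pose();M=robot.camera_model("wrist");T=np.array(M["world_from_camera"]);K=M["K"]
P=np.array([(-.06,.03,.036),(-.06,-.03,.036),(-.06,.03,0),(-.06,-.03,0),(-.038,0,.036)])
obs=np.array([(400,265.6),(244,265.6),(383.3,206.7),(256.7,206.7),(319,295.5)])
o,Rc=cas_nominal();ow=p+r.apply(o);Rw=r*Rc
def proj(v):
    X=(R.from_rotvec([0,v[3],v[4]])*Rw).apply(P)+ow+v[:3]
    c=(X-T[:3,3])@T[:3,:3]*[1,-1,-1];u=c@K.T;return u[:,:2]/u[:,2:]
print("nominal",proj(np.zeros(5)).round(1).tolist())
f=least_squares(lambda v:(proj(v)-obs).ravel(),np.zeros(5));print(f.x[:3].round(4),np.degrees(f.x[3:]).round(2),(f.fun).round(1))
print("nominal hole under w",(ow+Rw.apply([-.038,0,0])).round(4),"press",(ow+Rw.apply([.051,0,.036])).round(4))
E
```

```text
edge row 206.5 [0.7 1.5 1.9 1.4 0.5]
edge row 264.5 [1.3 4.5 7.5 6.6 3.1]
215 strong cols [(383, 46), (252, -29), (251, -26), (384, 22), (382, 16), (261, -10), (253, -9), (262, -9)]
230 strong cols [(386, 40), (248, -40), (387, 32), (249, -29), (247, -14)]
250 strong cols []
260 strong cols [(406, 51), (405, 44)]
nominal [[398.4, 264.7], [242.4, 264.9], [384.1, 205.5], [255.7, 205.6], [320.2, 299.3]]
[ 0.0002  0.0001 -0.0027] [ 0.98 -0.19] [-2.4 -0.3  0.3 -0.6  0.6 -0.9  0.3 -1.2  1.5  2.8]
nominal hole under w [0.5126 0.2468 0.1854] press [0.6086 0.2469 0.1854]
```

Emit:
{"api": "arm_command", "payload": {"motion": [{"hand": 0, "travel": [-0.3, -2, -0.5], "rotation": [0, 0, 0]}, {"hand": 0, "travel": [-0.6, -4, -0.5], "rotation": [0, 0, 0]}, {"hand": 0, "travel": [-0.6, -4.3, -0.5], "rotation": [0, 0, 0]}, {"hand": 0, "travel": [-0.6, -4.3, -0.5], "rotation": [0, 0, 0]}, {"hand": 0, "travel": [-0.6, -4.3, 0], "rotation": [0, 0, 0]}, {"hand": 0, "travel": [-0.6, -4.3, 0], "rotation": [0, 0, 0]}, {"hand": 0, "travel": [-0.6, -4.3, 0], "rotation": [0, 0, 0]}, {"hand": 0, "travel": [-0.6, -4.3, 0], "rotation": [0, 0, 0]}]}}

```text
t: 10.45
ee_pos: [0.5625, -0.0727, 0.3972]
tool_rot: [-0.001, 3.141, -0.002]
wrist_force: [1.6, -0.1, -1.6]
grip_width: 0.0579
gripper_force: 87.1
```

Emit:
{"api": "arm_command", "payload": {"motion": [{"hand": 0, "travel": [-0.6, -4.3, 0], "rotation": [0, 0, 0]}, {"hand": 0, "travel": [-0.6, -4.3, 0], "rotation": [0, 0, 0]}, {"hand": 0, "travel": [-0.6, -4.3, 0], "rotation": [0, 0, 0]}, {"hand": 0, "travel": [-0.3, -2, 0], "rotation": [0, 0, 3]}, {"hand": 0, "travel": [0, -1, 0], "rotation": [0, 0, 6]}, {"hand": 0, "travel": [0, 0, 0], "rotation": [0, 0, 0]}, {"hand": 0, "travel": [0, 0, 0], "rotation": [0, 0, 0]}]}}

```text
t: 11.15
ee_pos: [0.5831, -0.2294, 0.3971]
tool_rot: [0.242, 3.132, -0.001]
wrist_force: [0.3, 0.2, -3.6]
grip_width: 0.0582
gripper_force: 87.1
```

```bash
python3 - <<'E'
from h import *
p,r=pose();M=robot.camera_model("wrist");s=robot.read_state();print(s["t"],p.round(4),r.as_matrix().round(3).tolist(),s["grip_width"],s["gripper_force"],s["wrist_force"])
np.savez("w6.npz",T=np.array(M["world_from_camera"]),K=M["K"])
I=robot.grab_frame("wrist");cv2.imwrite("pics/w6.png",I)
look("wrist",("stand_pin","stand"))
for c in ("scene","top"):
    robot.grab_frame(c);look(c,("stand_pin","stand","cassette_hole"))
T=np.array(M["world_from_camera"])
c=T[:3,:3].T@(np.array([.495,-.2355,.012])-T[:3,3]);u=M["K"]@(c*[1,-1,-1]);print((u/u[2])[:2].round(1))
E
```

```text
11.15 [ 0.5831 -0.2294  0.3971] [[-0.988, 0.153, 0.0], [0.153, 0.988, -0.001], [-0.0, -0.001, -1.0]] 0.05818306770430643 87.12559998035431 [ 0.30461368  0.18236827 -3.55816353]
wrist stand_pin [([0.4953, -0.2395, 0.0092], 0.58)]
wrist stand [([0.5385, -0.2441, -0.0025], 0.85), ([0.8146, 0.0113, -0.0004], 0.71)]
scene stand_pin [([0.4943, -0.2331, 0.013], 0.8)]
scene stand [([0.5399, -0.2407, 0.0002], 0.95)]
scene cassette_hole [([0.5814, -0.2249, 0.2051], 0.84), ([0.5534, 0.2426, 0.0303], 0.64)]
top stand_pin [([0.4935, -0.2363, 0.0137], 0.76), ([0.5421, -0.2434, -0.0001], 0.21)]
top stand [([0.5386, -0.2413, -0.0004], 0.7)]
top cassette_hole [([0.5782, -0.232, 0.2049], 0.85)]
[299.   84.9]
```

View pics/w6.png

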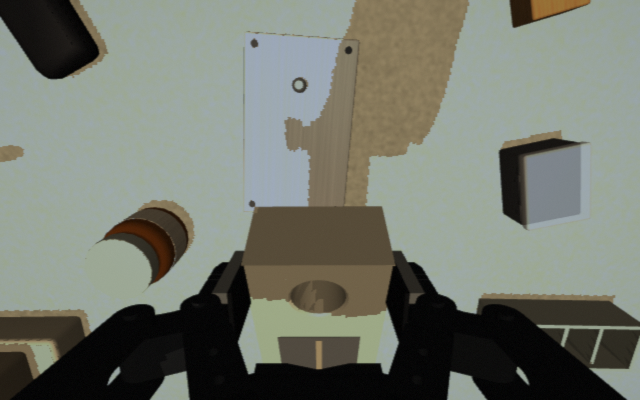

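The pin is at (300,85). The plate's near corners are at about (246,31) and (358,40), and its left edge runs to (243,207).

```bash
python3 - <<'E'
from h import *
M=robot.camera_model("wrist")
I=cv2.imread("pics/w6.png")
g=cv2.cvtColor(I,cv2.COLOR_BGR2GRAY)[70:100,285:315]
m=(g<g.max()*0.75).astype(np.uint8);ys,xs=np.nonzero(m);print("pin bbox",xs.min()+285,xs.max()+285,ys.min()+70,ys.max()+70)
print("\n".join("".join(f"{v//16:x}" for v in r) for r in g))
for n,q,z in (("pinfoot",(300,85),.012),("pinmid",(300,85),.019),("cL",(245.5,31.5),.012),("cR",(357.5,40),.012),("L2",(243,207),.012),("s1",(254,43.5),.012),("s2",(348,50),.012),("s3",(251.5,204),.012)): print(n,at_z("wrist",q,z,M).round(4))
E
```

```text
pin bbox 292 307 77 92
aaaaaaaaaaaaaaaaaaaaaaaaaaaaaa
aaaaaaaaaaaaaaaaaaaaaaaaaaaaaa
aaaaaaaaaaaaaaaaaaaaaaaaaaaaaa
aaaaaaaaaaaaaaaaaaaaaaaaaaaaaa
aaaaaaaaaaaaaaaaaaaaaaaaaaaaaa
aaaaaaaaaaaaaaaaaaaaaaaaaaaaaa
aaaaaaaaaaaaaaaaaaaaaaaaaaaaaa
aaaaaaaaaaa98766779aaaaaaaaaaa
aaaaaaaaa975444345889aaaaaaaaa
aaaaaaaa9754444333579aaaaaaaaa
aaaaaaa9644567654434679aaaaaaa
aaaaaaa7545899997533569aaaaaaa
aaaaaaa74589aaaa96433679aaaaaa
aaaaaa96469aaaaaa8533579aaaaaa
aaaaaa96479aaaaaa8533579aaaaaa
aaaaaa85479aaaaaa9533469aaaaaa
aaaaaa96469aaaaaa8533579aaaaaa
aaaaaaa74579aaaa9743379aaaaaaa
aaaaaaa8545799996433469aaaaaaa
aaaaaaa974445665433369aaaaaaaa
aaaaaaaa9643444433348aaaaaaaaa
aaaaaaaaa96533333358aaaaaaaaaa
aaaaaaaaaa986545668aaaaaaaaaaa
aaaaaaaaaaaaaa999aaaaaaaaaaaaa
aaaaaaaaaaaaaaaaaaaaaaaaaaaaaa
aaaaaaaaaaaaaaaaaaaaaaaaaaaaaa
aaaaaaaaaaaaaaaaaaaaaaaaaaaaaa
aaaaaaaaaaaaaaaaaaaaaaaaaaaaaa
aaaaaaaaaaaaaaaaaaaaaaaaaaaaaa
aaaaaaaaaaaaaaaaaaaaaaaaaaaaaa
pinfoot [ 0.4954 -0.2349  0.012 ]
pinmid [ 0.4958 -0.2346  0.019 ]
cL [ 0.4403 -0.2775  0.012 ]
cR [ 0.4641 -0.174   0.012 ]
L2 [ 0.6098 -0.3178  0.012 ]
s1 [ 0.4517 -0.2718  0.012 ]
s2 [ 0.4713 -0.1841  0.012 ]
s3 [ 0.6079 -0.3079  0.012 ]
```

```bash
cat >> h.py <<'E'
PIN=np.array([.4952,-.2358,.012])
def place(h,yaw=-13.0,corr=(0,0,0)):
    o,Rr=cas_nominal();Rt=R.from_euler("z",yaw,degrees=True)*Rr.inv()
    return PIN+[0,0,h]+np.array(corr)-Rt.apply(o+Rr.apply([-.038,0,0])),Rt
E
python3 - <<'E'
from h import *
p,Rt=place(.1);print(p,Rt.as_matrix().round(3).tolist());_,rv=plan(p,Rt);print("per third",(rv/3).round(2))
print("down 1cm",Rt.inv().apply([0,0,-1]).round(3))
E
```

```text
[ 0.42972018 -0.22068279  0.29086735] [[-0.903, 0.225, 0.365], [0.209, 0.974, -0.084], [-0.375, 0.0, -0.927]]
turn deg [  0.73 -21.95   4.03] travel cm (new axes) [18.04 -2.57  4.19] (old axes) [15.31 -1.48 10.63]
per third [ 0.24 -7.32  1.34]
down 1cm [ 0.375 -0.     0.927]
```

Emit:
{"api": "arm_command", "payload": {"motion": [{"hand": 0, "travel": [0, 0, 0], "rotation": [0.25, -7.3, 1.35]}, {"hand": 0, "travel": [0, 0, 0], "rotation": [0.25, -7.3, 1.35]}, {"hand": 0, "travel": [0, 0, 0], "rotation": [0.25, -7.3, 1.35]}, {"hand": 0, "travel": [4.2, -0.6, 0.8], "rotation": [0, 0, 0]}, {"hand": 0, "travel": [4.6, -0.7, 1], "rotation": [0, 0, 0]}, {"hand": 0, "travel": [4.6, -0.7, 1.2], "rotation": [0, 0, 0]}, {"hand": 0, "travel": [4.4, -0.6, 1.2], "rotation": [0, 0, 0]}, {"hand": 0, "travel": [0, 0, 0], "rotation": [0, 0, 0]}]}}

```text
t: 12.5
ee_pos: [0.4243, -0.2187, 0.2859]
tool_rot: [0.318, 2.756, -0.055]
wrist_force: [-0.7, 0.7, -2.5]
grip_width: 0.0581
gripper_force: 87.0
```

```bash
python3 - <<'E'
from h import *
p,r=pose();s=robot.read_state();print(s["t"],p.round(4),s["joint_vel"],s["wrist_force"])
o,Rr=cas_nominal();Rw=r*Rr
print("cassette euler zyx",Rw.as_euler("ZYX",degrees=True).round(2),"hole",(p+r.apply(o+Rr.apply([-.038,0,0]))).round(4))
for c in ("scene","top"):
    I=robot.grab_frame(c);cv2.imwrite(f"pics/{c}7.png",I);look(c,("cassette_hole","cassette","cassette_press"))
for h in (.1,.03): plan(*place(h))
E
```

```text
12.5 [ 0.4243 -0.2187  0.2859] [0.02238739 0.01922517 0.1847036  0.01955882 0.00341017 0.0277758 ] [-0.67508188  0.70205333 -2.50688245]
cassette euler zyx [-13.13   0.87   0.17] hole [ 0.4872 -0.2329  0.1061]
scene cassette_hole [([0.4886, -0.2335, 0.1058], 0.8)]
scene cassette [([0.5291, -0.2421, 0.1045], 0.7)]
scene cassette_press [([0.5726, -0.2502, 0.1397], 0.7)]
top cassette_hole [([0.5015, -0.2399, 0.1107], 0.61), ([0.5515, 0.249, -0.0014], 0.23)]
top cassette [([0.5349, -0.2451, 0.1123], 0.94)]
top cassette_press [([0.5843, -0.2556, 0.1438], 0.85)]
turn deg [-0.05  0.03  0.  ] travel cm (new axes) [0.36 0.03 0.03] (old axes) [0.36 0.03 0.03]
turn deg [-0.05  0.03  0.  ] travel cm (new axes) [2.98 0.03 6.52] (old axes) [2.98 0.04 6.52]
```

Emit:
{"api": "arm_command", "payload": {"motion": [{"hand": 0, "travel": [0.9, 0, 1.8], "rotation": [0, 0, 0]}, {"hand": 0, "travel": [1.0, 0, 2.2], "rotation": [0, 0, 0]}, {"hand": 0, "travel": [0.8, 0, 1.8], "rotation": [0, 0, 0]}, {"hand": 0, "travel": [0.3, 0, 0.7], "rotation": [0, 0, 0]}, {"hand": 0, "travel": [0, 0, 0], "rotation": [0, 0, 0]}, {"hand": 0, "travel": [0, 0, 0], "rotation": [0, 0, 0]}, {"hand": 0, "travel": [0, 0, 0], "rotation": [0, 0, 0]}]}}

```text
t: 13.6
ee_pos: [0.429, -0.2211, 0.2214]
tool_rot: [0.313, 2.741, -0.062]
wrist_force: [-0.3, 0.2, -2.2]
grip_width: 0.058
gripper_force: 87.1
```

```bash
python3 - <<'E'
from h import *
p,r=pose();s=robot.read_state();print(s["t"],p.round(4),s["wrist_force"])
o,Rr=cas_nominal();Rw=r*Rr
print("cassette euler zyx",Rw.as_euler("ZYX",degrees=True).round(2),"hole",(p+r.apply(o+Rr.apply([-.038,0,0]))).round(4))
M=robot.camera_model("wrist");I=robot.grab_frame("wrist");cv2.imwrite("pics/w8.png",I)
look("wrist",("cassette_hole","stand_pin"))
T=np.array(M["world_from_camera"])
def px(P):
    c=T[:3,:3].T@(np.array(P)-T[:3,3]);u=M["K"]@(c*[1,-1,-1]);return (u/u[2])[:2].round(1)
ow=p+r.apply(o)
for n,P in dict(pintop=PIN+[0,0,.014],holetop=ow+Rw.apply([-.038,0,.036]),holebot=ow+Rw.apply([-.038,0,0]),pL=ow+Rw.apply([-.06,-.03,.036]),pR=ow+Rw.apply([-.06,.03,.036]),bL=ow+Rw.apply([-.06,-.03,0]),bR=ow+Rw.apply([-.06,.03,0]),plL=PIN+R.from_euler("z",-13,degrees=True).apply([-.045,-.055,0]),plR=PIN+R.from_euler("z",-13,degrees=True).apply([-.045,.055,0])).items(): print(n,px(P))
for c in ("scene","top"):
    I=robot.grab_frame(c);look(c,("cassette_hole","cassette"))
plan(*place(.03))
E
```

```text
13.6 [ 0.429  -0.2211  0.2214] [-0.30385358  0.24702842 -2.15443166]
cassette euler zyx [-13.04  -0.06  -0.05] hole [ 0.4946 -0.2364  0.0426]
wrist cassette_hole [([0.4915, -0.2339, 0.0418], 0.6)]
wrist stand_pin [([0.4936, -0.2331, 0.0071], 0.92)]
pintop [321.  217.8]
holetop [320.1 299.1]
holebot [319.7 238.8]
pL [242.1 264.6]
pR [398.4 264.4]
bL [255.5 205.2]
bR [384.2 205.1]
plL [210.  130.9]
plR [432.4 130.6]
scene cassette_hole [([0.4997, -0.2362, 0.043], 0.9)]
scene cassette [([0.5362, -0.2452, 0.0379], 0.61)]
top cassette_hole [([0.4958, -0.2362, 0.0382], 0.73)]
top cassette [([0.5287, -0.2452, 0.0399], 0.88)]
turn deg [-0.04 -0.04 -0.03] travel cm (new axes) [-0.14  0.04  0.01] (old axes) [-0.14  0.04  0.01]
```

View pics/w8.png

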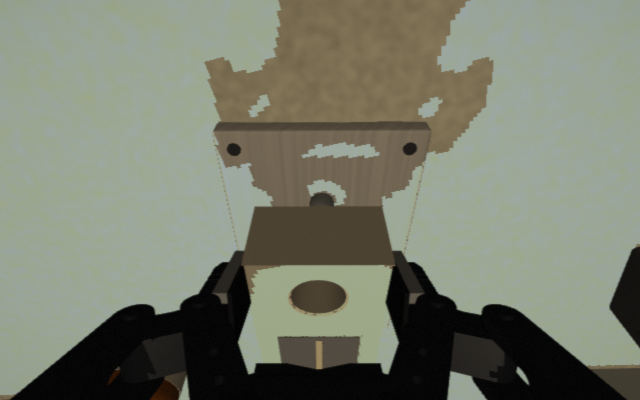

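The plate's near edge is at row 130 and the pin's foot shows at (321,193), just behind the cassette's lower edge. I'll check the foot's predicted row.

```bash
python3 - <<'E'
from h import *
M=robot.camera_model("wrist");T=np.array(M["world_from_camera"])
def px(P):
    c=T[:3,:3].T@(np.array(P)-T[:3,3]);u=M["K"]@(c*[1,-1,-1]);return (u/u[2])[:2].round(1)
z=R.from_euler("z",-13,degrees=True)
print("foot near rim",px(PIN+z.apply([-.007,0,0])),"foot side",px(PIN+z.apply([0,.007,0])),px(PIN+z.apply([0,-.007,0])),"near +2mm x",px(PIN+z.apply([-.005,0,0])))
g=cv2.cvtColor(cv2.imread("pics/w8.png"),cv2.COLOR_BGR2GRAY)
print("\n".join(str(r)+" "+"".join(f"{v//16:x}" for v in g[r,295:350]) for r in range(184,210)))
print("col321",[(r,int(g[r,322])) for r in range(118,136)])
plan(*place(.03));plan(*place(.0))
E
```

```text
foot near rim [320.4 194.8] foot side [332.5 204.4] [308.3 204.5] near +2mm x [320.4 197.6]
184 6666666666666776789aaaaaaaaaaaaaaaaaaaaa986666666666666
185 66666666666689999aaaaaaaaaaaaaaaaaaaaaaaa88998666666666
186 6666666666669aaaaaaaaaaaaaaaaaaaaaaaaaaaaaaaa8666666666
187 66666666666689aaaaaaaaaaaaaaaaaaaaaaaaaaaaaaa8666666666
188 66666666666679aaaaaaaaaaaaaaaaaaaaaaaaaaaaaaa8666666666
189 66666666666668aaaaaaaaaaaaaaaaaaaaaaaaaaaaaaa9876666666
190 66666666666668aaaaaaaaaaaaaa999aaaaaaaaaaaaaaaa99866666
191 666666666666679aaaaaaa9a998766679aaaaaaaaaaaaaaaa986666
192 666666666666669aaaa998766655566689aaaaaaaaaaaaaaaa86666
193 666666666666668aaa8665443333334556779aaaaaaaaaaaaa86666
194 6666666666666679aa7533332222223334568999aaaaaaaaaa86666
195 66666666666666689964222223233322234566679aaaaaaaaa97666
196 66666666666666666532222223333322223345668aaaaaaaaaa8666
197 66666666666666654222223333333333222234568aaaaaaaa998666
198 666666666666666432222233333333332322235679aaaaaa8776666
199 666666666666666422222333333333333322235668aaaaaa8666666
200 666666666666665322333333333333333332234669aa
[... 262 characters left out ...]
6666666643333334444444433333333237776666666666666
206 5555555555555543333444444444444444333334544444444445444
207 4444444444444444444444444444444444444444444444444444444
208 4444444444444444444444444444444444444444444444444444444
209 4444444444444444444444444444444444444444444444444444444
col321 [(118, 117), (119, 118), (120, 117), (121, 115), (122, 82), (123, 67), (124, 66), (125, 68), (126, 69), (127, 71), (128, 72), (129, 74), (130, 89), (131, 101), (132, 106), (133, 106), (134, 106), (135, 105)]
turn deg [-0.04 -0.04 -0.03] travel cm (new axes) [-0.14  0.04  0.01] (old axes) [-0.14  0.04  0.01]
turn deg [-0.04 -0.04 -0.03] travel cm (new axes) [0.98 0.04 2.79] (old axes) [0.98 0.04 2.79]
```

The pin's centre is within about 1.5 mm of the hole axis, so I'll go straight down, slowly at the end.

Emit:
{"api": "arm_command", "payload": {"motion": [{"hand": 0, "travel": [0.19, 0.05, 0.46], "rotation": [0, 0, 0]}, {"hand": 0, "travel": [0.22, 0.05, 0.56], "rotation": [0, 0, 0]}, {"hand": 0, "travel": [0.22, 0, 0.56], "rotation": [0, 0, 0]}, {"hand": 0, "travel": [0.22, 0, 0.56], "rotation": [0, 0, 0]}, {"hand": 0, "travel": [0.11, 0, 0.28], "rotation": [0, 0, 0]}, {"hand": 0, "travel": [0, 0, 0], "rotation": [0, 0, 0]}, {"hand": 0, "travel": [0, 0, 0], "rotation": [0, 0, 0]}]}}

```text
t: 14.75
ee_pos: [0.4287, -0.2198, 0.1942]
tool_rot: [0.314, 2.743, -0.061]
wrist_force: [-0.2, -0.9, -2.0]
grip_width: 0.0579
gripper_force: 87.1
```

```bash
cat > st.py <<'E'
from h import *
p,r=pose();s=robot.read_state();print(s["t"],s["wrist_force"],s["torque"])
o,Rr=cas_nominal();Rw=r*Rr
print("euler",Rw.as_euler("ZYX",degrees=True).round(2),"hole",(p+r.apply(o+Rr.apply([-.038,0,0]))).round(4))
E
python3 st.py
```

```text
14.75 [-0.17947638 -0.86507787 -1.96418968] [ 0.15504559  0.58570684 -0.03962728]
euler [-13.05   0.06  -0.02] hole [ 0.494  -0.235   0.0152]
```

Pin is inside the hole, with 3 mm to go.

Emit:
{"api": "arm_command", "payload": {"motion": [{"hand": 0, "travel": [0.04, 0, 0.1], "rotation": [0, 0, 0]}, {"hand": 0, "travel": [0.04, 0, 0.1], "rotation": [0, 0, 0]}, {"hand": 0, "travel": [0.02, 0, 0.05], "rotation": [0, 0, 0]}, {"hand": 0, "travel": [0, 0, 0], "rotation": [0, 0, 0]}, {"hand": 0, "travel": [0, 0, 0], "rotation": [0, 0, 0]}]}}

```text
t: 15.25
ee_pos: [0.4289, -0.2199, 0.192]
tool_rot: [0.313, 2.741, -0.062]
wrist_force: [-2.1, 1.0, 5.6]
grip_width: 0.0582
gripper_force: 87.9
```

```bash
python3 st.py
```

```text
15.25 [-2.11864805  1.0105825   5.55044471] [ 0.05787606  0.51646025 -0.03234382]
euler [-13.05  -0.02  -0.04] hole [ 0.4944 -0.2353  0.0132]
```

Emit:
{"api": "arm_command", "payload": {"motion": [{"hand": 0.7, "travel": [0, 0, 0], "rotation": [0, 0, 0]}, {"hand": 0.8, "travel": [0, 0, 0], "rotation": [0, 0, 0]}, {"hand": 1, "travel": [0, 0, 0], "rotation": [0, 0, 0]}, {"hand": 1, "travel": [0, 0, 0], "rotation": [0, 0, 0]}, {"hand": 1, "travel": [0, 0, 0], "rotation": [0, 0, 0]}, {"hand": 1, "travel": [0, 0, 0], "rotation": [0, 0, 0]}], "newtons": 20}}

```text
t: 15.85
ee_pos: [0.4287, -0.2198, 0.1915]
tool_rot: [0.313, 2.742, -0.061]
wrist_force: [0.2, -0.7, -0.6]
grip_width: 0.0851
gripper_force: 0.0
```

Emit:
{"api": "arm_command", "payload": {"motion": [{"hand": 1, "travel": [0, 0, -1], "rotation": [0, 0, 0]}, {"hand": 1, "travel": [0, 0, -2], "rotation": [0, 0, 0]}, {"hand": 1, "travel": [0, 0, -3], "rotation": [0, 0, 0]}, {"hand": 1, "travel": [0, 0, -4], "rotation": [0, 0, 0]}, {"hand": 1, "travel": [0, 0, -4], "rotation": [0, 0, 0]}, {"hand": 1, "travel": [0, 0, -2], "rotation": [0, 0, 0]}, {"hand": 1, "travel": [0, 0, 0], "rotation": [0, 0, 0]}, {"hand": 1, "travel": [0, 0, 0], "rotation": [0, 0, 0]}]}}

```text
t: 16.65
ee_pos: [0.3702, -0.2062, 0.3404]
tool_rot: [0.314, 2.741, -0.062]
wrist_force: [-0.7, 0.8, -0.5]
grip_width: 0.0855
gripper_force: 0.0
```

```bash
python3 - <<'E'
from h import *
s=robot.read_state();print(s["t"],s["ee_pos"],s["wrist_force"])
for c in ("wrist","scene","top"):
    cv2.imwrite(f"pics/{c}9.png",robot.grab_frame(c));look(c,("cassette","cassette_hole","cassette_press","tipbox","slidebox"))
W=cv2.imread("pics/wrist9.png");S=cv2.imread("pics/scene9.png")[180:300,170:330]
cv2.imwrite("pics/m9.png",np.hstack([cv2.resize(W[:,140:500],(360,400)),cv2.resize(S,(430,400))]))
E
```

```text
16.65 [ 0.37018857 -0.20618342  0.34042296] [-0.6837238   0.77260933 -0.46928711]
wrist cassette [([0.5283, -0.2419, 0.0111], 0.91)]
wrist cassette_hole [([0.4951, -0.2367, 0.0134], 0.73)]
wrist cassette_press [([0.5819, -0.2551, 0.0484], 0.76)]
wrist tipbox []
wrist slidebox [([0.4322, -0.0059, 0.0001], 0.6), ([0.4941, -0.2391, 0.0117], 0.16)]
scene cassette [([0.5347, -0.2427, 0.0118], 0.63)]
scene cassette_hole [([0.4962, -0.2342, 0.0151], 0.69)]
scene cassette_press [([0.5552, 0.2477, -0.0035], 0.74), ([0.5797, -0.2544, 0.048], 0.66)]
scene tipbox [([0.6256, -0.0004, -0.0007], 0.81)]
scene slidebox [([0.4327, -0.0011, 0.0009], 0.6)]
top cassette [([0.5288, -0.2431, 0.0135], 0.78)]
top cassette_hole [([0.4969, -0.2372, 0.0134], 0.93), ([0.5513, 0.2482, 0.0011], 0.37)]
top cassette_press [([0.5823, -0.2569, 0.0439], 0.88)]
top tipbox [([0.6302, -0.0042, -0.0037], 0.83)]
top slidebox [([0.4365, -0.0001, -0.0009], 0.85)]
```

View pics/m9.png

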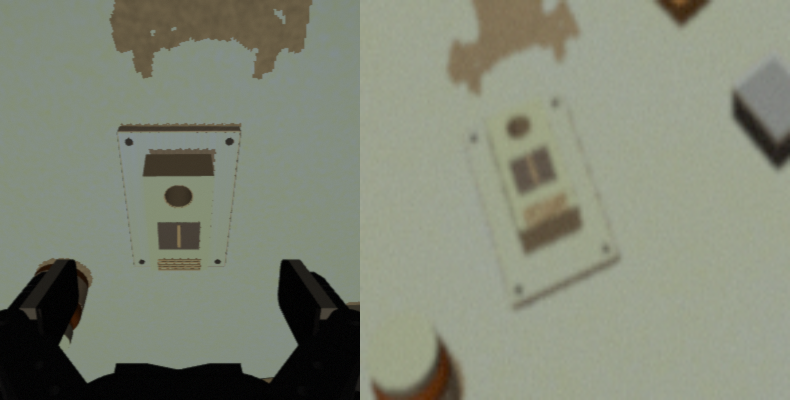

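The cassette lies flat and lengthwise on the plate, with its hole at (179,196) in the left half, and the gripper is clear. The measured hole height, about 0.013, and the offset, about 1–2 mm, both fit, so I'm handing it in.

```bash
python3 -c "
from rig import robot
print(robot.finish_job())"
```

```text
the job is handed in; nothing more can be done
None
```

The cassette was tipped, lifted out and set flat on the plate with its hole over the pin (about 2 mm off by the cameras), then released and handed in at about 17 s; the hand-in gave no verdict. The tip box and cardboard box had not moved in the last check, and I did not re-measure the rack, bottle and jar.

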